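# Set the swinging jar basket on the bench scale

## Task

Lift the basket of jars off the tilted stand by its loose top grip, touching nothing of it but that grip; it swings free as its foot comes over the lip, so steady it in the air, without knocking it against the stand or resting it on anything, and let it hang still over the middle of the weighing plate for a good three seconds. Then set it down gently on the middle of the plate, square with it, and let go; do not tip the jars out, and leave the other things on the bench where they are.

Things in the scene. Friction and masses are not known exactly. Their poses are not given: they have to be found in the camera images.
- grip: The basket's grip: a black plastic roller, cylinder 26 mm across, 100 mm long, along its own y axis (level); origin at its centre; x level across it, z up. It turns freely on the top bar of the basket's bow, so the basket hangs from it and swings about the roller's y axis only. Take it from above between fingers closing along x. 50 g.
- basket: White slatted basket, six lidded jars fixed inside, rigid steel bow above. Origin: centre of underside; z up along the bow, x across the bow (basket 150 mm), y along it (200 mm, with bow 220 mm); walls 90 mm high. The bow, 8 mm rod, leans in from 150 mm up to the roller, whose axis is 250 mm above the underside. At the start it rests on the stand, top leaning 0.35 rad to the stand's -x.
- basket_cm (a point): Nominal centre of mass of basket with jars, 197 mm below the roller's axis; true one up to 8 mm off in x, 3 mm in z. Basket with jars 0.72 kg (0.56 to 0.88). Hanging from the held grip it swings in its x-z plane like a pendulum 220 mm long (period 0.94 s), so lightly damped that a free swing takes a minute or so to die; at rest it leans at most 0.04 rad.
- stand: Fixed tilted stand, grey sheet on dark tube, 210 by 250 mm. Origin on the bench; basket's underside centre rests 75 mm above it. Shelf slopes down to the stand's -x at 0.35 rad; a 28 mm lip at its low edge holds the basket's foot. Raised straight up, the foot clears the lip after 30 mm and the basket swings to -x from 0.33 rad; rise 50 mm/s or faster to 60 mm or it hits the lip.
- scale: Fixed bench scale: grey body with a level stainless plate, 240 mm (its x) by 290 mm (its y), top face 55 mm above the bench; origin on the bench under the plate's centre. On its +x side, 172 mm from the centre, a short column carries a display housing 150 mm wide along y, its top 185 mm above the bench.
- scale_plate (a point): Centre of the top face of the scale's plate, 55 mm above the bench; axes as the scale's.
- cutter: Black utility knife lying on the bench, 160 by 26 by 16 mm. Bystander.
- tape_roll: Cardboard-brown tape roll lying flat, 80 mm across, 36 mm high. Bystander.
- spare_jar: Single lidded jar standing on the bench, 60 mm across, 80 mm high. Bystander.
- thermos: Blue flask, 72 mm across, 210 mm high. Bystander.
- spray: White bottle, 56 mm across, 150 mm high. Bystander.
- dispenser: Black tape dispenser, 170 by 66 mm, 106 mm high. Bystander.
- marker: Black marker pen lying on the bench, 140 mm long, 20 mm thick. Bystander.

How it is judged:
By the outcome, as a careful person would: the job done as asked, in the order asked, and still so for the second after the job is handed in, with the robot touching nothing.
It also fails if it takes over 58 s, if anything falls off the work surface, if the arm or the gripper's body presses on something with over 40 N, if the wrist force passes 120 N, or if a joint passes its speed limit or range.

## Robot

A 6-joint arm with a two-finger parallel gripper is mounted at the origin on the work surface. World frame = base frame: x ahead of the robot, y to its left, z up, the work surface at z = 0. Lengths are in m, angles in degrees, forces in N, time in s.
With the tool pointing down it reaches from about 0.375 to 0.9 m from the base axis. Payload 3.1 kg.
Tool frame: the origin (TCP) lies on the centre line of the jaws, within the pads' length; the fingertips stand 19 mm ahead of it and the grasp point (between the pads) is the TCP (tips_ahead is the distance from the TCP to the fingertips, in m); z points along the fingers, y is the line along which they close (so a half turn about z gives the same grasp; the last joint's range is limited). The gripper opens to 87 mm and grips with 3 to 60 N. Pads are 19 mm wide; open, the fingers measure 117 mm over their backs; the gripper's body (75 mm by 190 mm) begins 51 mm behind the grasp point.
Start: joints at [62.309, 30.224, 82.088, -0, 67.689, -10.227], TCP at [0.188, 0.596, 0.242] pointing down, gripper open.
Joint ranges: [-176.69, 176.69], [-43.24, 126.21], [12.49, 139.97], [-82, 262], [0, 151.66], [-163.58, 163.58]. Speed limits (degrees/s): [159.86, 159.86, 180, 180, 180, 180].

## Interface

Orientations are given as a 3x3 rotation matrix whose columns are the frame's x, y, z axes.
In Python, from rig import read_state, capture, hand_in, trace, landmark_of, tips_ahead gives the robot as it stands.
- The arm moves only by the shell command python3 -m jog 'ROWS'. ROWS is JSON, a list of rows, each an object of numbers: "tx", "ty", "tz": the shift along the tool's x, y, z in cm; "roll": the turn about the tool's z in rad; "jaw": the opening, from 0 (shut) to 1 (fully open). A call has 1 to 8 rows; each row shifts and turns the commanded pose from where the row before left it, along the tool's axes as they then stand; what a row does not reach is not made up. A row lasts 1/10 s, in which the tool goes at most 50 mm and 8.59 degrees, less where a joint would pass 70% of its speed; a pose out of reach is approached as far as the arm can. A call with a gripper value outside its range is refused whole. The fingers move at their own pace and stop on an object; the grip force is fixed at half the most. Time passes only in rows, so rows that do not move let the fingers close. It gives the time, the measured TCP pose, the force, the opening and the grip force at its end, in the units of the state.
- read_state(): the state, without advancing time (a new reading comes with each control period).
- capture(name): name is "scene" or "top" or "wrist"; returns a dict with "img" (420x560x3 uint8, red, green, blue), "vertical_fov" (degrees; the focal length in pixels is half the picture's height over the tangent of half this angle, whatever the lens; pixels are square), "cx", "cy" (the principal point, pixels), "k1" (the pictures are not rectified: a ray, as slopes to the right and down, at radius r is drawn at 1 + k1 r^2 times it, then the intrinsics apply), "cam_to_world" (4x4, takes a point from camera to world coordinates); the wrist camera has in their place "tool_from_camera" (4x4, takes a point from camera to tool coordinates, whose origin is the TCP and whose axes are the flange's). Camera axes: x right, y up, looking along -z (the intrinsics and any distortion apply to the point x, -y, -z); pixel columns grow to the right and rows downward; lengths in m; the calibration is good to about 2 mm. A picture is of the moment at which its call begins: read the wrist's pose just before it. There is no depth.
- hand_in(): hands the job in; it is judged then, once.
Trained networks look in the newest picture that a camera, given by its name, has taken for a name from the list of things; names that differ only in an ending like _2 or _b are one class to them, and where a whole thing is asked for, a point or a joint stands for the part that bears it (a point fixed in the world has none). Each returns a list of dicts, best first, with "p" (0 to 1); they miss things now and then, are a little off and sometimes report something else, mostly with a low value. They report only what shows in the picture. A call takes as long as a camera call.
- trace(camera, thing): "pixels" (420x560 bool, what is visible of it) and "bbox" ([left, top, width, height] in pixels, round what is visible of it).
- landmark_of(camera, thing): "point" ([row, column] in pixels: a listed point, or the origin of a listed thing).
The state is a dict: "time_s": time; "joint_positions": joint angles; "qvel": joint speeds; "tau": joint torques, N m; "position": TCP position; "tcp_rot": TCP orientation; "force": force on the tool from outside, world axes, zero at the start; "moment": the same for the moment, N m; "opening": opening from 0.0 (shut) to 1.0 (fully open); "grasp_force": force on a finger pad.
Only numpy, scipy, OpenCV 4.12 (cv2) and the standard library are available. Lean on these libraries where they do the work, as an engineer would, in place of code of your own. Each camera call takes 0.05 s, during which the arm holds its last target. There are 200 camera calls.

## Working session

There is one attempt and no reset: what is moved stays moved. The work goes in short steps, Python scripts to look and compute and a shell command to move; the robot and the scene stay as the last step left them, time stands still between calls to the robot, and variables do not carry over. Pictures are saved under pics/ and viewed, at most 12 in all, crops included, and the job is handed in when it is done.

```bash
mkdir -p pics; cat > h.py <<'E'
import numpy as np, cv2
from rig import *
def cam(name):
    s=read_state(); c=capture(name)
    M=np.array(c.get("cam_to_world",np.eye(4)))
    if "tool_from_camera" in c:
        T=np.eye(4);T[:3,:3]=np.array(s["tcp_rot"]);T[:3,3]=s["position"];M=T@np.array(c["tool_from_camera"])
    c["M"]=M;c["f"]=c["img"].shape[0]/2/np.tan(np.radians(c["vertical_fov"]/2));return c
def ray(c,row,col):
    K=np.array([[c["f"],0,c["cx"]],[0,c["f"],c["cy"]],[0,0,1.]])
    u=cv2.undistortPointsIter(np.array([[[col,row]]],float),K,np.array([c["k1"],0,0,0.]),None,None,(3,50,1e-12))[0,0]
    d=c["M"][:3,:3]@np.array([u[0],-u[1],-1]);return c["M"][:3,3],d/np.linalg.norm(d)
def atz(c,row,col,z):
    o,d=ray(c,row,col);return o+d*(z-o[2])/d[2]
def tri(rs):
    A=sum(np.eye(3)-np.outer(d,d) for o,d in rs);b=sum((np.eye(3)-np.outer(d,d))@o for o,d in rs)
    x=np.linalg.solve(A,b);return x,[np.linalg.norm((np.eye(3)-np.outer(d,d))@(x-o)) for o,d in rs]
def proj(c,P):
    p=np.linalg.inv(c["M"])@np.r_[P,1];x=p[0]/-p[2];y=-p[1]/-p[2];k=1+c["k1"]*(x*x+y*y)
    return np.array([c["cy"]+c["f"]*y*k,c["cx"]+c["f"]*x*k])
E
python3 - <<'E'
from h import *
np.set_printoptions(precision=4,suppress=True)
s=read_state();print(s["time_s"],np.array(s["tcp_rot"]),s["force"],tips_ahead)
C={}
for n in ["scene","top"]:
    c=C[n]=cam(n);cv2.imwrite(f"pics/{n}0.png",c["img"][...,::-1]);print(n,c["M"][:3,3],c["f"])
    for t in ["grip","basket","basket_cm","stand","scale","scale_plate","thermos","spray","dispenser","spare_jar","tape_roll","cutter","marker"]:
        r=landmark_of(n,t);print(t,[(np.round(a["point"],1),round(a["p"],2)) for a in r[:2]])
        c[t]=r[0]["point"] if r else None
for t in ["grip","basket","basket_cm","stand","scale","scale_plate","thermos","spray","dispenser","spare_jar"]:
    if C["scene"][t] is not None and C["top"][t] is not None: print(t,*tri([ray(C[n],*C[n][t]) for n in C]))
E
```

```text
0.0 [[-0.9539  0.3001 -0.001 ]
 [ 0.3001  0.9539 -0.0019]
 [ 0.0004 -0.0021 -1.    ]] [-0.1721 -0.6426  0.035 ] 0.019
scene [ 1.2034 -0.8022  1.2642] 449.4233808933058
grip [(array([219.4, 209.9]), 0.82), (array([172.9, 361.8]), 0.69)]
basket [(array([275.9, 239.2]), 0.62), (array([279.3, 331.1]), 0.56)]
basket_cm [(array([264.6, 233.4]), 0.81)]
stand [(array([290.9, 240.3]), 0.69)]
scale [(array([215.1, 329.9]), 0.61), (array([160.9, 316.5]), 0.43)]
scale_plate [(array([202.6, 332. ]), 0.6)]
thermos [(array([173.3, 359.3]), 0.77)]
spray [(array([357.6, 172.8]), 0.81), (array([277.5, 236.9]), 0.28)]
dispenser [(array([159.5, 316.9]), 0.91)]
spare_jar [(array([279.4, 332. ]), 0.56)]
tape_roll [(array([228.7, 246.4]), 0.84)]
cutter [(array([248., 284.]), 0.64), (array([278.7, 333.1]), 0.57)]
marker [(array([325.7, 133. ]), 0.58)]
top [ 0.339  -0.0152  1.7391] 524.8103622597301
grip [(array([233.8, 354.4]), 0.78), (array([204.5, 193.5]), 0.54)]
basket [(array([212.6, 340.9]), 0.59)]
basket_cm [(array([219.1, 343.5]), 0.79)]
stand []
scale [(array([201.8, 194.6]), 0.82)]
scale_plate [(ar
[... 521 characters left out ...]
.2192  0.0841] [np.float64(0.0009550824347555604), np.float64(0.0009550824347556218)]
basket_cm [ 0.5358 -0.2195  0.1243] [np.float64(0.0037691089497046814), np.float64(0.0037691089497046875)]
scale [0.6094 0.2533 0.0067] [np.float64(0.0066795456620623635), np.float64(0.0066795456620625275)]
scale_plate [0.6067 0.2558 0.0695] [np.float64(0.00196425017892448), np.float64(0.001964250178924326)]
thermos [0.581  0.5208 0.02  ] [np.float64(0.00997563304823615), np.float64(0.009975633048235889)]
spray [ 0.5601 -0.5207  0.0054] [np.float64(0.003110590450721734), np.float64(0.0031105904507218456)]
spare_jar [ 0.7734 -0.008   0.0103] [np.float64(0.00837375353753038), np.float64(0.008373753537530336)]
```

View pics/scene0.png

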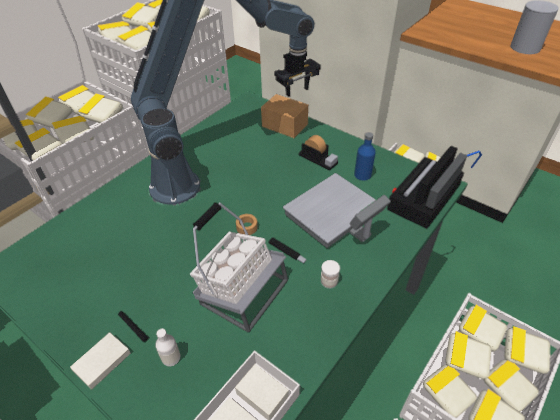

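View pics/top0.png

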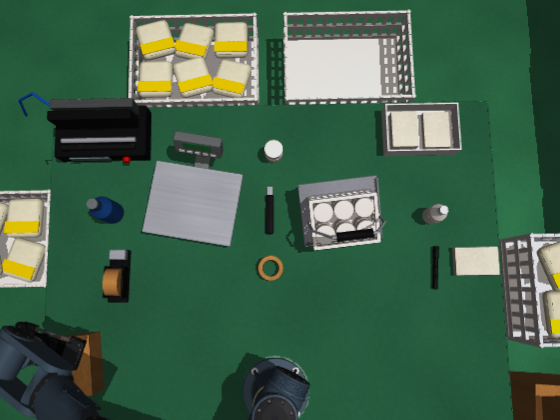

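The scene view shows the grip at about (row 218, col 207), the basket on its stand at (275, 240) and the plate at (208, 333). In the top view the roller is at (235, 355) and the plate at (203, 193), with corners near (162,159), (173,242), (245,229) and (232,144). The networks agree, except for some low-p confusions. The grip comes out at z ≈ 0.30, where 0.31 is expected.

```bash
python3 - <<'E'
from h import *
np.set_printoptions(precision=4,suppress=True)
C={n:cam(n) for n in ["scene","top"]};R=[]
for n,c in C.items():
    t=trace(n,"grip")[0];m=t["pixels"].astype(np.uint8)
    (x,y),(w,h),a=cv2.minAreaRect(np.argwhere(m)[:,::-1].astype(np.float32))
    b=cv2.boxPoints(((x,y),(w,h),a));i=np.argmax([np.linalg.norm(b[k]-b[k-1]) for k in range(4)])
    e=[(b[i]+b[i-3 if i==3 else i+1] if 0 else (b[i]+b[(i+1)%4]))/2,(b[i-1]+b[i-2])/2]
    e=sorted(e,key=lambda p:p[0]); print(n,t["p"],m.sum(),(x,y,w,h,a),e)
    P=[atz(c,p[1],p[0],.31) for p in e];d=P[1]-P[0];print("grip@.31",(P[0]+P[1])/2,"len",np.linalg.norm(d),"axis deg",np.degrees(np.arctan2(d[1],d[0])))
    R.append([ray(c,y,x)])
print("grip tri",*tri([r[0] for r in R]))
for n,c in C.items():
    g=c["img"].astype(int); cc,rr=(333,208) if n=="scene" else (193,203)
    ref=np.median(g[rr-8:rr+8,cc-8:cc+8].reshape(-1,3),axis=0)
    m=(np.abs(g-ref).max(2)<28).astype(np.uint8)
    _,L=cv2.connectedComponents(cv2.morphologyEx(m,cv2.MORPH_OPEN,np.ones((3,3),np.uint8)));m=(L==L[rr,cc])
    pts=np.array([atz(c,r,k,.055)[:2] for r,k in np.argwhere(m)[::3]],np.float32)
    r=cv2.minAreaRect(pts);print(n,"plate",r,m.sum())
    print(cv2.boxPoints(r))
    im=c["img"].copy();im[m]=im[m]//2+[120,0,0]
    if n=="top": o=im[120:280,120:420]
    else: o2=im[140:260,170:420]
v=np.vstack([cv2.resize(o,(600,320),interpolation=cv2.INTER_CUBIC),cv2.resize(o2,(600,280),interpolation=cv2.INTER_CUBIC)])
cv2.imwrite("pics/chk.png",v[...,::-1].astype(np.uint8))
E
```

```text
scene 0.56 4064 (221.16943359375, 254.63766479492188, 83.33523559570312, 80.90988159179688, 39.09385681152344) [array([188.8306, 228.3624], dtype=float32), array([253.5083, 280.913 ], dtype=float32)]
grip@.31 [ 0.5904 -0.3065  0.31  ] len 0.2668581172754936 axis deg -5.6519800066126065
top 0.97 3816 (345.2799987792969, 218.66639709472656, 54.60822677612305, 76.33235931396484, 83.1572265625) [array([307.3857, 223.2137], dtype=float32), array([383.1743, 214.1191], dtype=float32)]
grip@.31 [ 0.512  -0.2035  0.31  ] len 0.2095390448561211 axis deg -84.12907783789188
grip tri [ 0.5207 -0.2296  0.177 ] [np.float64(0.01145206613603292), np.float64(0.01145206613603283)]
scene plate ((0.6030645966529846, 0.2557082772254944), (0.28765353560447693, 0.23764316737651825), 79.50688171386719) 3204
[[0.46   0.1359]
 [0.6937 0.0926]
 [0.7461 0.3755]
 [0.5124 0.4188]]
top plate ((0.6047343015670776, 0.25740402936935425), (0.28453528881073, 0.23531150817871094), 79.53047180175781) 6249
[[0.4632 0.1389]
 [0.6946 0.0961]
 [0.7463 0.3759]
 [0.5149 0.4187]]
```

View pics/chk.png

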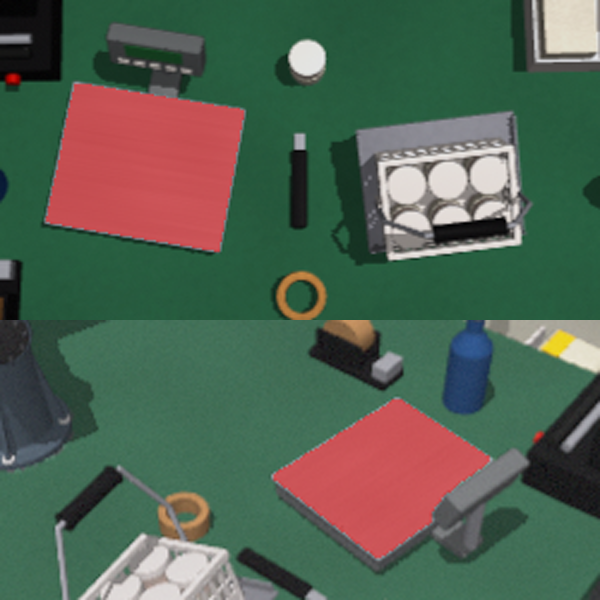

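The red plate masks cover the plate exactly in both views, giving a centre of (0.604, 0.2565) and a yaw of -10.5°. The grip traces took in the whole basket, so I'll segment the black roller by darkness near (235,355) in the top view and (217,207) in the scene view.

```bash
python3 - <<'E'
from h import *
np.set_printoptions(precision=4,suppress=True)
C={n:cam(n) for n in ["scene","top"]};E={}
for n,c in C.items():
    cc,rr=(208,217) if n=="scene" else (355,235)
    m=(c["img"].max(2)<45).astype(np.uint8);w=np.zeros_like(m);w[rr-22:rr+22,cc-28:cc+28]=1
    k,L,st,ce=cv2.connectedComponentsWithStats(m*w);j=1+np.argmax(st[1:,4]);p=np.argwhere(L==j)[:,::-1].astype(np.float32)
    r=cv2.minAreaRect(p);b=cv2.boxPoints(r);i=0 if np.linalg.norm(b[1]-b[0])<np.linalg.norm(b[2]-b[1]) else 1
    e=sorted([(b[i]+b[i+1])/2,(b[i-1]+b[i-2])/2],key=lambda q:q[0]);E[n]=e;print(n,st[j],r,e)
T=[tri([ray(C[n],E[n][s][1],E[n][s][0]) for n in C]) for s in (0,1)]
print(T)
for n,c in C.items():
    P=[atz(c,q[1],q[0],.31) for q in E[n]];d=P[1]-P[0];print(n,(P[0]+P[1])/2,np.linalg.norm(d),"axis",np.degrees(np.arctan2(d[1],d[0])))
E
```

```text
scene [193 203  28  27 243] ((206.50003051757812, 216.00003051757812), (7.778173446655273, 31.819805145263672), 45.0) [array([195.25, 227.25], dtype=float32), array([217.75, 204.75], dtype=float32)]
top [337 229  37  13 309] ((354.72772216796875, 234.88999938964844), (8.862014770507812, 36.471832275390625), 82.64761352539062) [array([336.6418, 237.2237], dtype=float32), array([372.8137, 232.5563], dtype=float32)]
[(array([ 0.4441, -0.2151,  0.246 ]), [np.float64(0.03755702510363834), np.float64(0.03755702510363832)]), (array([ 0.4881, -0.2408,  0.3795]), [np.float64(0.032200824893645744), np.float64(0.032200824893645646)])]
scene [ 0.4635 -0.2262  0.31  ] 0.10645481763435237 axis 96.20011924690017
top [ 0.467  -0.2275  0.31  ] 0.09968705137697756 axis -83.64348157104403
```

```bash

python3 -m jog '[{"tz":-2.5,"roll":0.145},{"tz":-2.5,"roll":0.145},{"tz":-2.5,"roll":0.145},{"tz":-2.5,"roll":0.145},{"tz":-2.5,"roll":0.145},{"tz":-2.5,"roll":0.145},{"tz":-2.5,"roll":0.145},{"tz":-2.5,"roll":0.145}]'
python3 -m jog '[{"ty":3.7,"tx":-3},{"ty":3.7,"tx":-3},{"ty":3.7,"tx":-3},{"ty":3.7,"tx":-3},{"ty":3.7,"tx":-3},{"tx":-4.8},{"tx":-4.8},{"tx":-4.8}]'
python3 -m jog '[{"tx":-4.8},{"tx":-4.8},{"tx":-4.8},{"tx":-4.8},{"tx":-4.8},{"tx":-4.8},{"tx":-4.8},{"tx":-4.8}]'
python3 -m jog '[{"tx":-4.8},{"tx":-4.8},{"tx":-4},{"tx":-3},{},{},{}]'
python3 - <<'E'
from h import *
np.set_printoptions(precision=4,suppress=True)
s=read_state();print(s["position"],np.array(s["tcp_rot"]),s["joint_positions"])
c=cam("wrist");cv2.imwrite("pics/w1.png",c["img"][...,::-1]);r=landmark_of("wrist","grip");print([(a["point"],a["p"],atz(c,*a["point"],.31)) for a in r])
print(proj(c,np.array([.466,-.227,.31])))
E
```

```text
[0.1876 0.5962 0.2416] [[-0.9539  0.3002 -0.    ]
 [ 0.3002  0.9539  0.    ]
 [ 0.      0.     -1.    ]] [ 62.3063  30.2232  82.0848   0.0009  67.6905 -10.2261]
[]
[ 68.457 460.078]$[0]: bad value
$[0]: bad value
$[0]: bad value
$[0]: bad value
```

View pics/w1.png

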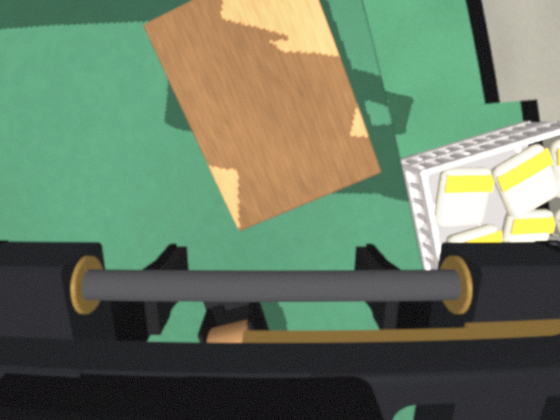

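The rows were refused with "bad value", and this picture still shows the start pose with the box below. The likely cause is that every key is required, so I'll test that with one full row.

```bash

python3 -m jog '[{"tx":0,"ty":0,"tz":-2.5,"roll":0.145,"jaw":1}]'; python3 -m jog --help | head; python3 -m jog '[{"tx":0,"ty":0,"tz":-2.5,"roll":0.145}]'
```

```text
time_s: 1.9
position: [0.1864, 0.5939, 0.2632]
tcp_rot: [[-0.899, 0.438, -0.004], [0.438, 0.899, -0.008], [0.0, -0.009, -1.0]]
force: [-0.7, 0.2, 0.6]
opening: 0.998
grasp_force: 0.0invalid input: not JSON, or not a number
$[0]: bad value
```

```bash

python3 -m jog '[{"tx":0,"ty":0,"tz":-2.5,"roll":0.145,"jaw":1},{"tx":0,"ty":0,"tz":-2.5,"roll":0.145,"jaw":1},{"tx":0,"ty":0,"tz":-2.5,"roll":0.145,"jaw":1},{"tx":0,"ty":0,"tz":-2.5,"roll":0.145,"jaw":1},{"tx":0,"ty":0,"tz":-2.5,"roll":0.145,"jaw":1},{"tx":0,"ty":0,"tz":-2.5,"roll":0.145,"jaw":1},{"tx":0,"ty":0,"tz":-2.5,"roll":0.145,"jaw":1}]'
python3 -m jog '[{"tx":-3,"ty":3.7,"tz":0,"roll":0,"jaw":1},{"tx":-3,"ty":3.7,"tz":0,"roll":0,"jaw":1},{"tx":-3,"ty":3.7,"tz":0,"roll":0,"jaw":1},{"tx":-3,"ty":3.7,"tz":0,"roll":0,"jaw":1},{"tx":-3,"ty":3.7,"tz":0,"roll":0,"jaw":1},{"tx":-4.8,"ty":0,"tz":0,"roll":0,"jaw":1},{"tx":-4.8,"ty":0,"tz":0,"roll":0,"jaw":1},{"tx":-4.8,"ty":0,"tz":0,"roll":0,"jaw":1}]'
python3 -m jog '[{"tx":-4.8,"ty":0,"tz":0,"roll":0,"jaw":1},{"tx":-4.8,"ty":0,"tz":0,"roll":0,"jaw":1},{"tx":-4.8,"ty":0,"tz":0,"roll":0,"jaw":1},{"tx":-4.8,"ty":0,"tz":0,"roll":0,"jaw":1},{"tx":-4.8,"ty":0,"tz":0,"roll":0,"jaw":1},{"tx":-4.8,"ty":0,"tz":0,"roll":0,"jaw":1},{"tx":-4.8,"ty":0,"tz":0,"roll":0,"jaw":1},{"tx":-4.8,"ty":0,"tz":0,"roll":0,"jaw":1}]'
python3 -m jog '[{"tx":-4.8,"ty":0,"tz":0,"roll":0,"jaw":1},{"tx":-4.8,"ty":0,"tz":0,"roll":0,"jaw":1},{"tx":-4,"ty":0,"tz":0,"roll":0,"jaw":1},{"tx":-3,"ty":0,"tz":0,"roll":0,"jaw":1},{"tx":0,"ty":0,"tz":0,"roll":0,"jaw":1},{"tx":0,"ty":0,"tz":0,"roll":0,"jaw":1}]'
python3 - <<'E'
from h import *
np.set_printoptions(precision=4,suppress=True)
s=read_state();print(s["position"],np.array(s["tcp_rot"]),s["joint_positions"])
c=cam("wrist");cv2.imwrite("pics/w2.png",c["img"][...,::-1]);r=landmark_of("wrist","grip");print([(a["point"],a["p"],atz(c,*a["point"],.31)) for a in r])
print(proj(c,np.array([.466,-.227,.31])))
E
```

```text
time_s: 2.6
position: [0.1874, 0.596, 0.4426]
tcp_rot: [[-0.1, 0.995, -0.0], [0.995, 0.1, -0.0], [-0.0, -0.0, -1.0]]
force: [0.0, 0.1, -0.8]
opening: 0.997
grasp_force: 0.0
time_s: 3.4
position: [0.4028, 0.3215, 0.4412]
tcp_rot: [[-0.106, 0.994, -0.0], [0.994, 0.106, -0.0], [-0.0, -0.0, -1.0]]
force: [0.8, -0.3, 0.2]
opening: 1.0
grasp_force: 0.0
time_s: 4.2
position: [0.4429, -0.0603, 0.4419]
tcp_rot: [[-0.106, 0.994, 0.001], [0.994, 0.106, -0.0], [-0.0, 0.001, -1.0]]
force: [1.4, 0.7, -0.0]
opening: 0.999
grasp_force: 0.0
time_s: 4.8
position: [0.4605, -0.2237, 0.4412]
tcp_rot: [[-0.104, 0.995, -0.001], [0.995, 0.104, 0.001], [0.001, -0.001, -1.0]]
force: [-1.2, 1.0, 0.4]
opening: 0.998
grasp_force: 0.0
[ 0.4605 -0.2237  0.4412] [[-0.1044  0.9945 -0.0007]
 [ 0.9945  0.1044  0.0012]
 [ 0.0013 -0.0005 -1.    ]] [-38.45    10.9228  80.5163   0.0307  88.6349 -44.4416]
[([214.8, 278.6], 0.55, array([ 0.4678, -0.2255,  0.31  ])), ([326.3, 302.3], 0.28, array([ 0.5017, -0.3303,  0.31  ]))]
[216.2383 276.3509]
```

View pics/w2.png

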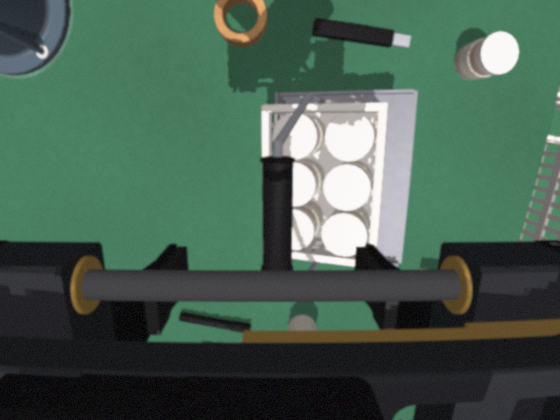

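The wrist view shows the black roller from row 158 to where the jaw bar hides it, at columns 263–292. It lines up with the tool's x axis, and its centre is near (215, 278), about where I predicted (216, 276). Next I descend and close.

```bash

python3 -m jog '[{"tx":-0.3,"ty":0.6,"tz":1,"roll":0,"jaw":1},{"tx":0,"ty":0,"tz":3,"roll":0,"jaw":1},{"tx":0,"ty":0,"tz":3,"roll":0,"jaw":1},{"tx":0,"ty":0,"tz":3,"roll":0,"jaw":1},{"tx":0,"ty":0,"tz":2,"roll":0,"jaw":1},{"tx":0,"ty":0,"tz":1.1,"roll":0,"jaw":1},{"tx":0,"ty":0,"tz":0,"roll":0,"jaw":1}]'
python3 -m jog '[{"tx":0,"ty":0,"tz":0,"roll":0,"jaw":0.45},{"tx":0,"ty":0,"tz":0,"roll":0,"jaw":0.45},{"tx":0,"ty":0,"tz":0,"roll":0,"jaw":0.45}]'
python3 - <<'E'
from h import *
c=cam("scene");d=cam("top")
a=c["img"][170:330,150:310];b=d["img"][170:270,290:410]
cv2.imwrite("pics/g.png",np.hstack([cv2.resize(a,(400,400)),cv2.resize(b,(400,400))])[...,::-1])
E
```

```text
time_s: 5.6
position: [0.4666, -0.2246, 0.309]
tcp_rot: [[-0.107, 0.994, -0.003], [0.994, 0.107, 0.002], [0.003, -0.002, -1.0]]
force: [1.3, 0.6, 1.0]
opening: 0.997
grasp_force: 0.0
time_s: 5.9
position: [0.4677, -0.2262, 0.3117]
tcp_rot: [[-0.106, 0.994, 0.002], [0.994, 0.106, -0.002], [-0.002, 0.002, -1.0]]
force: [0.4, -0.3, 1.4]
opening: 0.812
grasp_force: 0.0
```

View pics/g.png

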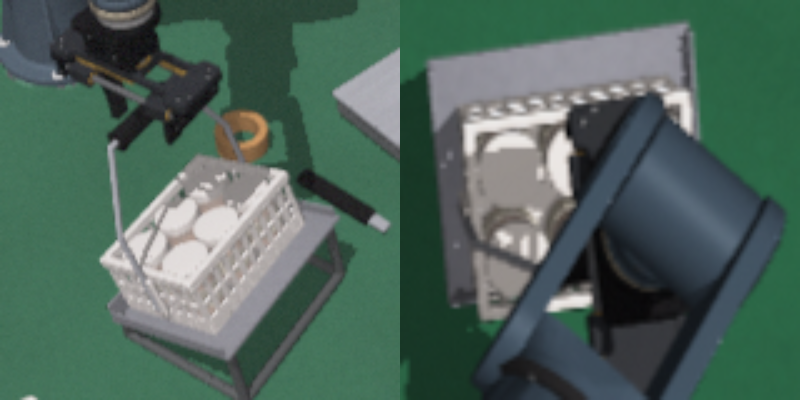

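The fingers straddle the roller in the scene crop, with nothing else between them. Closing now.

```bash

python3 -m jog '[{"tx":0,"ty":0,"tz":0,"roll":0,"jaw":0},{"tx":0,"ty":0,"tz":0,"roll":0,"jaw":0},{"tx":0,"ty":0,"tz":0,"roll":0,"jaw":0},{"tx":0,"ty":0,"tz":0,"roll":0,"jaw":0},{"tx":0,"ty":0,"tz":0,"roll":0,"jaw":0},{"tx":0,"ty":0,"tz":0,"roll":0,"jaw":0},{"tx":0,"ty":0,"tz":0,"roll":0,"jaw":0},{"tx":0,"ty":0,"tz":0,"roll":0,"jaw":0}]'
python3 -m jog '[{"tx":0,"ty":0,"tz":0,"roll":0,"jaw":0},{"tx":0,"ty":0,"tz":0,"roll":0,"jaw":0},{"tx":0,"ty":0,"tz":0,"roll":0,"jaw":0}]'
cat > sw.py <<'E'
# film the swing with the scene camera and fit angle (rad, + = basket bottom towards tool +y) against time
import sys; from h import *
from scipy.optimize import curve_fit
def film(n,tag):
    F=[];T=[];S=[]
    for _ in range(n):
        s=read_state();T.append(s["time_s"]);S.append(s);c=cam("scene");F.append(c["img"])
    np.savez_compressed(tag,F=np.array(F),T=T);return c,np.array(F),np.array(T),S
def analyse(c,F,T,S,thr=150):
    th=[];
    for img,s in zip(F,S):
        p=np.array(s["position"]);R=np.array(s["tcp_rot"]);y=R[:,1];f=lambda a:p+.20*np.array([y[0]*np.sin(a),y[1]*np.sin(a),-np.cos(a)])
        u0=proj(c,f(0.));J=(proj(c,f(.05))-proj(c,f(-.05)))/.1
        m=((img.min(2)>thr)).astype(np.uint8);w=np.zeros_like(m);r,k=u0.astype(int);w[max(r-62,0):r+62,max(k-75,0):k+75]=1
        m=cv2.morphologyEx(m*w,cv2.MORPH_CLOSE,np.ones((5,5),np.uint8));_,L,st,ce=cv2.connectedComponentsWithStats(m);j=1+np.argmax(st[1:,4])
        d=np.array(ce[j][::-1])-u0;th.append((d@J/(J@J),(d[0]*J[1]-d[1]*J[0])/np.linalg.norm(J),st[j,4]))
    return np.array(th)
def fit(T,a,t0,w=2*np.pi/.94):
    A=np.c_[np.cos(w*(T-t0)),np.sin(w*(T-t0)),np.ones_like(T)];x,*_=np.linalg.lstsq(A,a,rcond=None)
    return x,np.std(a-A@x)
def run(n,tag,free=True):
    c,F,T,S=film(n,tag);q=analyse(c,F,T,S);t1=read_state()["time_s"]
    print(np.round(q[::max(1,n//10)],3).tolist())
    best=min((fit(T,q[:,0],t1,2*np.pi/P)[1],P) for P in (np.arange(.88,1.01,.01) if free else [.94]))
    x,e=fit(T,q[:,0],t1,2*np.pi/best[1]);print("now",t1,"th=A cos w(t-now)+B sin+C: A,B,C",np.round(x,4),"amp",np.hypot(x[0],x[1]).round(4),"rms",round(e,4),"P",best[1])
    w=2*np.pi/best[1];ph=np.arctan2(x[1],x[0]);print("next + extremum in",round(ph/w%best[1],3),"next - in",round((ph+np.pi)/w%best[1],3));print(np.round(S[-1]["position"],4),np.round(np.array(S[-1]["tcp_rot"])[:,1],4))
if __name__=="__main__": run(int(sys.argv[1]),sys.argv[2])
E
```

```text
time_s: 6.8
position: [0.4665, -0.2259, 0.3104]
tcp_rot: [[-0.106, 0.994, -0.001], [0.994, 0.106, 0.0], [0.0, -0.001, -1.0]]
force: [-2.5, -1.0, 0.2]
opening: 0.296
grasp_force: 30.0
time_s: 7.1
position: [0.4669, -0.2259, 0.3106]
tcp_rot: [[-0.106, 0.994, -0.0], [0.994, 0.106, -0.0], [-0.0, -0.0, -1.0]]
force: [-4.6, -0.5, 0.3]
opening: 0.294
grasp_force: 30.0
```

Gripped, with an opening of 0.294 × 87 = 25.6 mm and 30 N. I'll ease the side load, then lift fast and straight up.

```bash

python3 -m jog '[{"tx":0,"ty":-0.1,"tz":0,"roll":0,"jaw":0},{"tx":0,"ty":0,"tz":0,"roll":0,"jaw":0}]'
python3 -m jog '[{"tx":0,"ty":0,"tz":-2.5,"roll":0,"jaw":0},{"tx":0,"ty":0,"tz":-3,"roll":0,"jaw":0},{"tx":0,"ty":0,"tz":-3,"roll":0,"jaw":0},{"tx":0,"ty":0,"tz":-3,"roll":0,"jaw":0},{"tx":0,"ty":0,"tz":-2.5,"roll":0,"jaw":0},{"tx":0,"ty":0,"tz":-1,"roll":0,"jaw":0}]'
python3 sw.py 26 s1
python3 - <<'E'
import numpy as np,cv2
F=np.load('s1.npz')['F'];cv2.imwrite('pics/s1.png',np.hstack([F[i][120:330,140:330] for i in (0,5,10,15)])[...,::-1])
E
```

```text
time_s: 7.3
position: [0.4663, -0.2259, 0.3103]
tcp_rot: [[-0.106, 0.994, 0.001], [0.994, 0.106, 0.0], [0.0, 0.001, -1.0]]
force: [-1.4, -0.7, -1.7]
opening: 0.29
grasp_force: 30.0
time_s: 7.9
position: [0.4665, -0.2258, 0.4619]
tcp_rot: [[-0.106, 0.994, 0.002], [0.994, 0.106, -0.0], [-0.001, 0.002, -1.0]]
force: [-0.6, -0.2, -6.3]
opening: 0.29
grasp_force: 30.0
[[-0.448, 1.034, 3151.0], [-0.364, 2.302, 3188.0], [-0.239, 7.386, 2693.0], [-0.022, 8.062, 2583.0], [0.258, 3.397, 3654.0], [0.281, 3.446, 3675.0], [0.114, 6.886, 3086.0], [-0.143, 7.323, 2667.0], [-0.3, 2.295, 3262.0], [-0.423, 1.824, 3094.0], [-0.414, 2.149, 3197.0], [-0.288, 3.444, 3270.0], [-0.119, 6.894, 2684.0]]
now 9.2 th=A cos w(t-now)+B sin+C: A,B,C [ 0.2271  0.2656 -0.1125] amp 0.3494 rms 0.0403 P 0.9600000000000001
next + extremum in 0.132 next - in 0.612
[ 0.4665 -0.2259  0.4605] [0.9944 0.1059 0.0012]
```

View pics/s1.png

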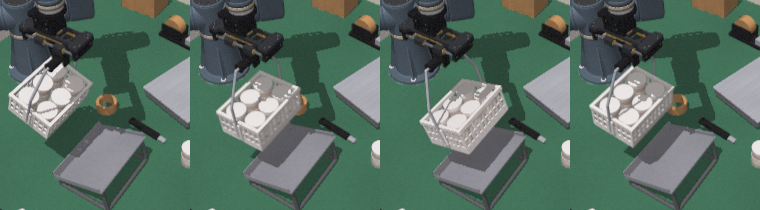

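The frames show the basket free above the stand, swinging about ±0.34 rad. The next bottom-to-+y extremes come at about +0.12 s and +1.07 s. I'll kill the swing by shifting the pivot about 83 mm toward +y, centred on the second one.

```bash

python3 -m jog '[{"tx":0,"ty":0,"tz":0,"roll":0,"jaw":0},{"tx":0,"ty":0,"tz":0,"roll":0,"jaw":0},{"tx":0,"ty":0,"tz":0,"roll":0,"jaw":0},{"tx":0,"ty":0,"tz":0,"roll":0,"jaw":0},{"tx":0,"ty":0,"tz":0,"roll":0,"jaw":0},{"tx":0,"ty":0,"tz":0,"roll":0,"jaw":0},{"tx":0,"ty":0,"tz":0,"roll":0,"jaw":0},{"tx":0,"ty":0,"tz":0,"roll":0,"jaw":0}]'
python3 -m jog '[{"tx":0,"ty":0,"tz":0,"roll":0,"jaw":0},{"tx":0,"ty":2.1,"tz":0,"roll":0,"jaw":0},{"tx":0,"ty":4.1,"tz":0,"roll":0,"jaw":0},{"tx":0,"ty":2.1,"tz":0,"roll":0,"jaw":0},{"tx":0,"ty":0,"tz":0,"roll":0,"jaw":0}]'
python3 sw.py 22 s2
python3 - <<'E'
import numpy as np,cv2
F=np.load('s2.npz')['F'];cv2.imwrite('pics/s2.png',np.hstack([F[i][120:330,140:330] for i in (0,5,10,15)])[...,::-1])
E
```

```text
time_s: 10.0
position: [0.466, -0.226, 0.4605]
tcp_rot: [[-0.106, 0.994, -0.0], [0.994, 0.106, 0.0], [0.0, -0.0, -1.0]]
force: [-0.6, -0.1, -7.8]
opening: 0.293
grasp_force: 30.0
time_s: 10.5
position: [0.5512, -0.2169, 0.4594]
tcp_rot: [[-0.108, 0.994, 0.001], [0.994, 0.108, 0.001], [0.001, 0.001, -1.0]]
force: [-0.6, -0.3, -8.2]
opening: 0.289
grasp_force: 30.0
[[-0.103, 7.433, 2898.0], [-0.089, 7.167, 2870.0], [-0.095, 7.491, 2835.0], [-0.124, 7.998, 2822.0], [-0.171, 8.041, 2868.0], [-0.195, 7.173, 2889.0], [-0.2, 7.541, 2799.0], [-0.181, 7.355, 2882.0], [-0.143, 8.124, 2799.0], [-0.109, 7.293, 2889.0], [-0.09, 7.773, 2817.0]]
now 11.6 th=A cos w(t-now)+B sin+C: A,B,C [ 0.052  -0.0286 -0.1456] amp 0.0594 rms 0.0034 P 0.91
next + extremum in 0.837 next - in 0.382
[ 0.5488 -0.2171  0.4606] [9.944e-01 1.059e-01 4.000e-04]
```

View pics/s2.png

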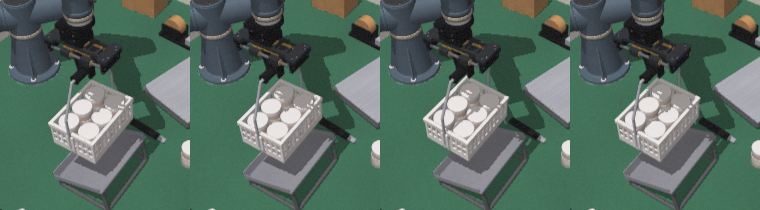

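Residual swing is 0.06 rad, and the frames show the basket hanging almost upright above the stand. I'll carry it smoothly to the plate with the -16.6° turn, then steady it there.

```bash

python3 -m jog '[{"tx":0.13,"ty":0.01,"tz":0,"roll":0.001,"jaw":0},{"tx":0.4,"ty":0.03,"tz":0,"roll":0.002,"jaw":0},{"tx":0.67,"ty":0.05,"tz":0,"roll":0.004,"jaw":0},{"tx":0.95,"ty":0.07,"tz":0,"roll":0.006,"jaw":0},{"tx":1.22,"ty":0.1,"tz":0,"roll":0.007,"jaw":0},{"tx":1.5,"ty":0.12,"tz":0,"roll":0.009,"jaw":0},{"tx":1.77,"ty":0.14,"tz":0,"roll":0.011,"jaw":0},{"tx":2.04,"ty":0.16,"tz":0,"roll":0.012,"jaw":0}]'
python3 -m jog '[{"tx":2.17,"ty":0.17,"tz":0,"roll":0.0133,"jaw":0},{"tx":2.17,"ty":0.17,"tz":0,"roll":0.0133,"jaw":0},{"tx":2.17,"ty":0.17,"tz":0,"roll":0.0133,"jaw":0},{"tx":2.17,"ty":0.17,"tz":0,"roll":0.0133,"jaw":0},{"tx":2.17,"ty":0.17,"tz":0,"roll":0.0133,"jaw":0},{"tx":2.17,"ty":0.17,"tz":0,"roll":0.0133,"jaw":0},{"tx":2.17,"ty":0.17,"tz":0,"roll":0.0133,"jaw":0}]'
python3 -m jog '[{"tx":2.17,"ty":0.17,"tz":0,"roll":0.0133,"jaw":0},{"tx":2.17,"ty":0.17,"tz":0,"roll":0.0133,"jaw":0},{"tx":2.17,"ty":0.17,"tz":0,"roll":0.0133,"jaw":0},{"tx":2.17,"ty":0.17,"tz":0,"roll":0.0133,"jaw":0},{"tx":2.17,"ty":0.17,"tz":0,"roll":0.0133,"jaw":0},{"tx":2.17,"ty":0.17,"tz":0,"roll":0.0133,"jaw":0},{"tx":2.17,"ty":0.17,"tz":0,"roll":0.0133,"jaw":0}]'
python3 -m jog '[{"tx":2.04,"ty":0.16,"tz":0,"roll":0.012,"jaw":0},{"tx":1.77,"ty":0.14,"tz":0,"roll":0.011,"jaw":0},{"tx":1.5,"ty":0.12,"tz":0,"roll":0.009,"jaw":0},{"tx":1.22,"ty":0.1,"tz":0,"roll":0.007,"jaw":0},{"tx":0.95,"ty":0.07,"tz":0,"roll":0.006,"jaw":0},{"tx":0.67,"ty":0.05,"tz":0,"roll":0.004,"jaw":0},{"tx":0.4,"ty":0.03,"tz":0,"roll":0.002,"jaw":0},{"tx":0.13,"ty":0.01,"tz":0,"roll":0.001,"jaw":0}]'
python3 sw.py 22 s3
python3 - <<'E'
import numpy as np,cv2
F=np.load('s3.npz')['F'];cv2.imwrite('pics/s3.png',np.hstack([cv2.resize(F[i][80:270,230:430],(400,380)) for i in (5,15)])[...,::-1])
E
```

```text
time_s: 12.4
position: [0.548, -0.1287, 0.4607]
tcp_rot: [[-0.053, 0.999, 0.001], [0.999, 0.053, 0.0], [0.0, 0.001, -1.0]]
force: [0.3, -0.4, -6.1]
opening: 0.291
grasp_force: 30.0
time_s: 13.1
position: [0.5572, 0.024, 0.4608]
tcp_rot: [[0.039, 0.999, -0.0], [0.999, -0.039, 0.001], [0.001, -0.0, -1.0]]
force: [-0.4, -0.7, -7.3]
opening: 0.288
grasp_force: 30.0
time_s: 13.8
position: [0.5809, 0.1743, 0.4607]
tcp_rot: [[0.132, 0.991, -0.0], [0.991, -0.132, 0.001], [0.0, -0.0, -1.0]]
force: [0.6, 0.3, -5.9]
opening: 0.289
grasp_force: 30.0
time_s: 14.6
position: [0.6017, 0.2571, 0.4604]
tcp_rot: [[0.183, 0.983, -0.0], [0.983, -0.183, -0.0], [-0.0, -0.0, -1.0]]
force: [-0.5, 0.4, -8.2]
opening: 0.287
grasp_force: 30.0
[[0.015, 21.204, 3233.0], [0.004, 20.7, 3293.0], [-0.004, 20.886, 3298.0], [-0.006, 20.867, 3298.0], [0.002, 20.913, 3293.0], [0.009, 20.716, 3287.0], [0.014, 21.546, 3168.0], [0.028, 21.226, 3238.0], [0.039, 20.525, 3331.0], [0.018, 21.235, 3220.0], [0.007, 21.188, 3276.0]]
now 15.7 th=A cos w(t-now)+B sin+C: A,B,C [-0.0132 -0.0149  0.0119] amp 0.0199 rms 0.0061 P 0.9500000000000001
next + extremum in 0.603 next - in 0.128
[0.6016 0.257  0.4605] [ 9.831e-01 -1.831e-01 -3.000e-04]
```

View pics/s3.png

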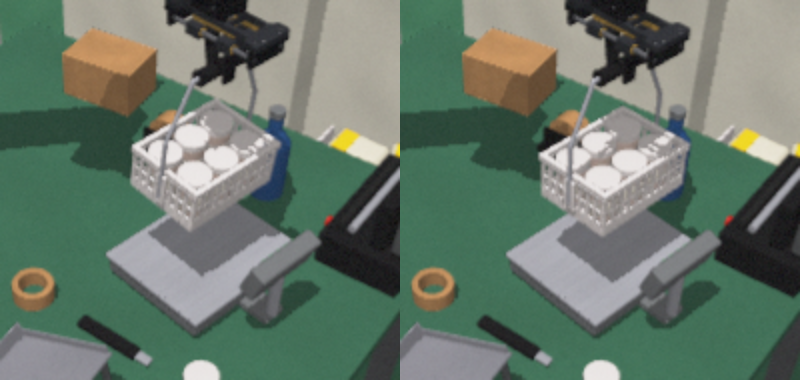

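The basket hangs over the plate, with its corner moving between (row 230, col 192) and (236, 202) in the crop. My white mask leaked onto the plate, so I'll track the swing by optical flow on the saved frames instead.

```bash
cat > lk.py <<'E'
import sys; from sw import *
from rig import read_state
def lk(c,F,T,s):
    p=np.array(s["position"]);y=np.array(s["tcp_rot"])[:,1];f=lambda a,h=.19:p+h*np.array([y[0]*np.sin(a),y[1]*np.sin(a),-np.cos(a)])
    J=(proj(c,f(.05))-proj(c,f(-.05)))/.1;u=proj(c,f(0)).astype(int)
    G=[cv2.cvtColor(x,cv2.COLOR_RGB2GRAY) for x in F];m=np.zeros_like(G[0]);cv2.ellipse(m,(int(u[1]),int(u[0])),(32,28),0,0,360,255,-1)
    m&=cv2.dilate((F[0].min(2)>175).astype(np.uint8)*255,np.ones((3,3)))
    p0=cv2.goodFeaturesToTrack(G[0],60,.02,4,mask=m);q=p0;out=[np.zeros(2)]
    for a,b in zip(G,G[1:]):
        q,_,_=cv2.calcOpticalFlowPyrLK(a,b,q,None,winSize=(13,13),maxLevel=2);out.append(np.median((q-p0)[:,0],axis=0)[::-1])
    o=np.array(out);return o@J/(J@J),len(p0)
if __name__=="__main__":
    n,tag=int(sys.argv[1]),sys.argv[2]
    if n: c,F,T,S=film(n,tag)
    else: z=np.load(tag+".npz");F,T=z["F"],z["T"];c=cam("scene")
    s=read_state();t1=s["time_s"];a,k=lk(c,F,T,s)
    e,P=min((fit(T,a,t1,2*np.pi/P)[1],P) for P in np.arange(.88,1.01,.01));w=2*np.pi/P;x,e=fit(T,a,t1,w);ph=np.arctan2(x[1],x[0])
    print(k,np.round(a[::2],3));print("now",t1,"amp",np.hypot(*x[:2]).round(4),"mid-frame0",x[2].round(4),"rms",round(e,4),"P",P,"next + in",round(ph/w%P,3),"- in",round((ph+np.pi)/w%P,3));print(np.round(s["position"],4))
E
python3 lk.py 0 s2; python3 lk.py 0 s3; python3 lk.py 22 s4
```

```text
38 [ 0.    -0.029 -0.053 -0.057 -0.041 -0.015  0.009  0.024  0.025  0.01
 -0.018]
now 15.8 amp 0.0422 mid-frame0 -0.0137 rms 0.0017 P 0.9400000000000001 next + in 0.488 - in 0.018
[0.6015 0.2571 0.4605]
33 [0.    0.006 0.028 0.052 0.071 0.079 0.07  0.049 0.025 0.005 0.002]
now 16.9 amp 0.0392 mid-frame0 0.0397 rms 0.0008 P 0.9700000000000001 next + in 0.364 - in 0.849
[0.6016 0.2571 0.4606]Traceback (most recent call last):
  File "lk.py", line 16, in <module>
    s=read_state();t1=s["time_s"];a,k=lk(c,F,T,s)
                                      ~~^^^^^^^^^
  File "lk.py", line 10, in lk
    q,_,_=cv2.calcOpticalFlowPyrLK(a,b,q,None,winSize=(13,13),maxLevel=2);out.append(np.median((q-p0)[:,0],axis=0)[::-1])
          ~~~~~~~~~~~~~~~~~~~~~~~~^^^^^^^^^^^^^^^^^^^^^^^^^^^^^^^^^^^^^^^
cv2.error: OpenCV(4.12.0) /io/opencv/modules/video/src/lkpyramid.cpp:1281: error: (-215:Assertion failed) (npoints = prevPtsMat.checkVector(2, CV_32F, true)) >= 0 in function 'calc'
```

The swing fits cleanly at amplitude 0.0395 rad (about 8.7 mm at the bob), with the + extreme at +0.36 s and the − extreme at about +0.85 s. I'll cancel it with +5.5 mm and −3.5 mm shifts at those moments, leaving a net +2 mm toward the plate's middle.

```bash

python3 -m jog '[{"tx":0,"ty":0,"tz":0,"roll":0,"jaw":0},{"tx":0,"ty":0,"tz":0,"roll":0,"jaw":0},{"tx":0,"ty":0,"tz":0,"roll":0,"jaw":0},{"tx":0,"ty":0.55,"tz":0,"roll":0,"jaw":0},{"tx":0,"ty":0,"tz":0,"roll":0,"jaw":0},{"tx":0,"ty":0,"tz":0,"roll":0,"jaw":0},{"tx":0,"ty":0,"tz":0,"roll":0,"jaw":0},{"tx":0,"ty":0,"tz":0,"roll":0,"jaw":0}]'
python3 -m jog '[{"tx":0,"ty":-0.35,"tz":0,"roll":0,"jaw":0},{"tx":0,"ty":0,"tz":0,"roll":0,"jaw":0}]'
python3 lk.py 20 s5
python3 - <<'E'
from h import *
np.set_printoptions(precision=4,suppress=True)
s=read_state();c=cam("wrist");print(c["M"][:3,3])
for t in ["grip","basket","basket_cm","scale_plate"]: print(t,[(np.round(a["point"],1),round(a["p"],2)) for a in landmark_of("wrist",t)[:2]])
d=cam("scene")
for t,h in [("grip",0),("basket",.25),("basket_cm",.197)]:
    print(t,[(np.round(a["point"],1),round(a["p"],2),proj(d,np.array(s["position"])-[0,0,h])) for a in landmark_of("scene",t)[:2]])
p=np.array(s["position"]);R=np.array(s["tcp_rot"]);im=np.ascontiguousarray(c["img"])
for x in(-.075,.075):
  for y in(-.1,.1):
    q=proj(c,p+R[:,1]*x+R[:,0]*y+[0,0,-.16]);cv2.circle(im,(int(round(q[1])),int(round(q[0]))),3,(255,0,0),1);print(x,y,q)
cv2.imwrite("pics/w5.png",im[...,::-1])
E
```

```text
time_s: 17.7
position: [0.607, 0.2561, 0.4605]
tcp_rot: [[0.183, 0.983, -0.0], [0.983, -0.183, -0.0], [-0.0, -0.0, -1.0]]
force: [0.1, 0.3, -7.6]
opening: 0.293
grasp_force: 30.0
time_s: 17.9
position: [0.6031, 0.2569, 0.4607]
tcp_rot: [[0.183, 0.983, -0.0], [0.983, -0.183, 0.0], [0.0, -0.0, -1.0]]
force: [-0.4, 0.4, -6.7]
opening: 0.29
grasp_force: 30.0
38 [ 0.     0.005  0.006  0.004  0.    -0.004 -0.007 -0.006 -0.004 -0.   ]
now 18.9 amp 0.0065 mid-frame0 -0.0007 rms 0.0003 P 0.91 next + in 0.106 - in 0.561
[0.6037 0.2566 0.4606]
[0.6166 0.3236 0.6044]
grip [(array([279.3, 273.7]), 0.89)]
basket []
basket_cm []
scale_plate []
grip [(array([114.5, 340.4]), 0.97, array([113.2735, 340.7095])), (array([203.1, 333.5]), 0.17, array([113.2735, 340.7095]))]
basket [(array([213.6, 329.2]), 0.72, array([173.6704, 334.7528])), (array([173.2, 331.5]), 0.66, array([173.6704, 334.7528]))]
basket_cm [(array([161.7, 334.3]), 0.82, array([162.0497, 335.8962])), (array([280.9, 331.2]), 0.45, array([162.0497, 335.8962]))]
-0.075 -0.1 [300.9755 196.3459]
-0.075 0.1 [ 92.0932 183.7759]
0.075 -0.1 [300.8731 344.5306]
0.075 0.1 [ 91.9773 356.6654]
```

View pics/w5.png

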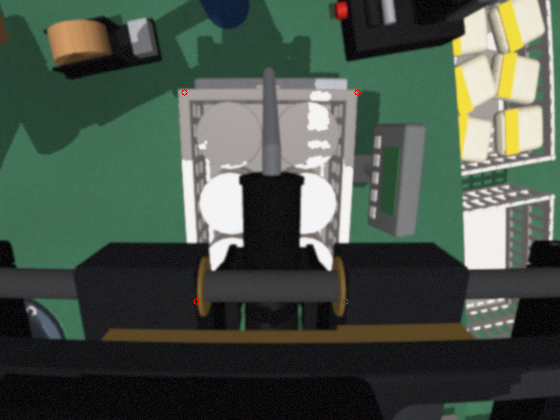

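The wrist view shows the basket rim corners at (row 92, cols 180 and 356), against predicted 184 and 357 for an upright basket. That makes the lean about -0.015 rad, square with the tool, and the swing is now only ±0.0065 rad. I'll do a final +1.5 mm trim at the next extreme, then lower to about 60 mm above the plate and check that it's still.

```bash

python3 -m jog '[{"tx":0,"ty":0,"tz":0,"roll":0,"jaw":0},{"tx":0,"ty":0,"tz":0,"roll":0,"jaw":0},{"tx":0,"ty":0,"tz":0,"roll":0,"jaw":0},{"tx":0,"ty":0,"tz":0,"roll":0,"jaw":0},{"tx":0,"ty":0,"tz":0,"roll":0,"jaw":0},{"tx":0,"ty":0.15,"tz":0,"roll":0,"jaw":0},{"tx":0,"ty":0,"tz":0.4,"roll":0,"jaw":0},{"tx":0,"ty":0,"tz":0.8,"roll":0,"jaw":0}]'
python3 -m jog '[{"tx":0,"ty":0,"tz":0.8,"roll":0,"jaw":0},{"tx":0,"ty":0,"tz":0.8,"roll":0,"jaw":0},{"tx":0,"ty":0,"tz":0.8,"roll":0,"jaw":0},{"tx":0,"ty":0,"tz":0.8,"roll":0,"jaw":0},{"tx":0,"ty":0,"tz":0.8,"roll":0,"jaw":0},{"tx":0,"ty":0,"tz":0.8,"roll":0,"jaw":0},{"tx":0,"ty":0,"tz":0.8,"roll":0,"jaw":0},{"tx":0,"ty":0,"tz":0.8,"roll":0,"jaw":0}]'
python3 -m jog '[{"tx":0,"ty":0,"tz":0.8,"roll":0,"jaw":0},{"tx":0,"ty":0,"tz":0.8,"roll":0,"jaw":0},{"tx":0,"ty":0,"tz":0.4,"roll":0,"jaw":0}]'
python3 lk.py 20 s6
```

```text
time_s: 20.15
position: [0.6055, 0.2565, 0.4489]
tcp_rot: [[0.183, 0.983, 0.002], [0.983, -0.183, 0.0], [0.001, 0.002, -1.0]]
force: [-0.6, -0.4, -6.9]
opening: 0.291
grasp_force: 30.0
time_s: 20.95
position: [0.6052, 0.2564, 0.3839]
tcp_rot: [[0.183, 0.983, 0.0], [0.983, -0.183, 0.0], [0.0, 0.0, -1.0]]
force: [-0.2, -0.1, -7.2]
opening: 0.286
grasp_force: 30.0
time_s: 21.25
position: [0.6048, 0.2563, 0.3633]
tcp_rot: [[0.183, 0.983, -0.002], [0.983, -0.183, -0.0], [-0.001, -0.001, -1.0]]
force: [-0.3, 0.0, -7.4]
opening: 0.285
grasp_force: 30.0
42 [ 0.    -0.004 -0.009 -0.01  -0.009 -0.007 -0.004  0.     0.002 -0.   ]
now 22.25 amp 0.0063 mid-frame0 -0.0045 rms 0.0007 P 0.91 next + in 0.701 - in 0.246
[0.6051 0.2564 0.3646]
```

```bash

python3 -m jog '[{"tx":0,"ty":0,"tz":0,"roll":0,"jaw":0},{"tx":0,"ty":0,"tz":0,"roll":0,"jaw":0},{"tx":0,"ty":-0.13,"tz":0,"roll":0,"jaw":0},{"tx":0,"ty":0,"tz":0,"roll":0,"jaw":0}]'
python3 lk.py 40 s7
python3 - <<'E'
from h import *
s=read_state();d=cam("scene");np.set_printoptions(precision=1,suppress=True)
p=np.array(s["position"]);R=np.array(s["tcp_rot"])
print("J per rad at .25",(proj(d,p+R[:,1]*.0125-[0,0,.25])-proj(d,p-R[:,1]*.0125-[0,0,.25]))/.1)
for t,h in [("grip",0),("basket",.25),("basket_cm",.197)]:
    print(t,[(np.round(a["point"],1),round(a["p"],2)) for a in landmark_of("scene",t)[:2]],proj(d,p-[0,0,h]))
print(s["force"],read_state()["time_s"]);cv2.imwrite("pics/s7.png",cv2.resize(d["img"][80:270,240:440],(600,570),interpolation=cv2.INTER_CUBIC)[...,::-1])
E
```

```text
time_s: 22.65
position: [0.6037, 0.2567, 0.3646]
tcp_rot: [[0.183, 0.983, -0.0], [0.983, -0.183, -0.0], [-0.0, -0.0, -1.0]]
force: [-0.1, 0.2, -6.9]
opening: 0.286
grasp_force: 30.0
41 [0.    0.001 0.002 0.003 0.003 0.002 0.001 0.001 0.001 0.    0.001 0.002
 0.002 0.002 0.002 0.002 0.001 0.001 0.001 0.001]
now 24.65 amp 0.0011 mid-frame0 0.0014 rms 0.0002 P 0.9400000000000001 next + in 0.249 - in 0.719
[0.6039 0.2566 0.3646]
J per rad at .25 [34.6 49.1]
grip [(array([140.4, 337.6]), 0.76), (array([362.2, 171.4]), 0.7)] [138.3 338.3]
basket [(array([191.7, 329.1]), 0.8), (array([158.6, 317.9]), 0.67)] [193.4 332.9]
basket_cm [(array([185.4, 333.5]), 0.87), (array([250.4, 282.2]), 0.65)] [182.7 333.9]
[-0.5  0.7 -7.6] 24.85
```

View pics/s7.png

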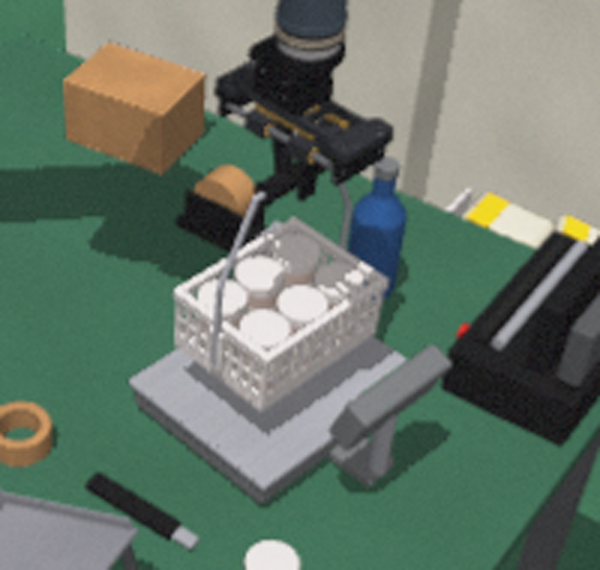

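The swing is down to about 0.001 rad, and the picture shows the basket hanging level and square over the plate centre, clear of it. I'll hold long enough to be well past 3 s still, then lower gently.

```bash
H='{"tx":0,"ty":0,"tz":0,"roll":0,"jaw":0}'; 
python3 -m jog '[{"tx":0,"ty":0,"tz":0,"roll":0,"jaw":0},{"tx":0,"ty":0,"tz":0,"roll":0,"jaw":0},{"tx":0,"ty":0,"tz":0,"roll":0,"jaw":0},{"tx":0,"ty":0,"tz":0,"roll":0,"jaw":0},{"tx":0,"ty":0,"tz":0,"roll":0,"jaw":0},{"tx":0,"ty":0,"tz":0,"roll":0,"jaw":0},{"tx":0,"ty":0,"tz":0,"roll":0,"jaw":0},{"tx":0,"ty":0,"tz":0,"roll":0,"jaw":0}]'|head -1
python3 -m jog '[{"tx":0,"ty":0,"tz":0,"roll":0,"jaw":0},{"tx":0,"ty":0,"tz":0,"roll":0,"jaw":0},{"tx":0,"ty":0,"tz":0,"roll":0,"jaw":0},{"tx":0,"ty":0,"tz":0,"roll":0,"jaw":0},{"tx":0,"ty":0,"tz":0,"roll":0,"jaw":0},{"tx":0,"ty":0,"tz":0,"roll":0,"jaw":0},{"tx":0,"ty":0,"tz":0,"roll":0,"jaw":0},{"tx":0,"ty":0,"tz":0,"roll":0,"jaw":0}]'|head -1
python3 -m jog '[{"tx":0,"ty":0,"tz":0,"roll":0,"jaw":0},{"tx":0,"ty":0,"tz":0,"roll":0,"jaw":0},{"tx":0,"ty":0,"tz":0,"roll":0,"jaw":0},{"tx":0,"ty":0,"tz":0,"roll":0,"jaw":0},{"tx":0,"ty":0,"tz":0,"roll":0,"jaw":0},{"tx":0,"ty":0,"tz":0,"roll":0,"jaw":0},{"tx":0,"ty":0,"tz":0,"roll":0,"jaw":0},{"tx":0,"ty":0,"tz":0,"roll":0,"jaw":0}]'|head -1
python3 -m jog '[{"tx":0,"ty":0,"tz":0.2,"roll":0,"jaw":0},{"tx":0,"ty":0,"tz":0.5,"roll":0,"jaw":0},{"tx":0,"ty":0,"tz":0.7,"roll":0,"jaw":0},{"tx":0,"ty":0,"tz":0.7,"roll":0,"jaw":0},{"tx":0,"ty":0,"tz":0.7,"roll":0,"jaw":0},{"tx":0,"ty":0,"tz":0.7,"roll":0,"jaw":0},{"tx":0,"ty":0,"tz":0.7,"roll":0,"jaw":0},{"tx":0,"ty":0,"tz":0.5,"roll":0,"jaw":0}]'
python3 -m jog '[{"tx":0,"ty":0,"tz":0.3,"roll":0,"jaw":0},{"tx":0,"ty":0,"tz":0.2,"roll":0,"jaw":0},{"tx":0,"ty":0,"tz":0.1,"roll":0,"jaw":0},{"tx":0,"ty":0,"tz":0.1,"roll":0,"jaw":0},{"tx":0,"ty":0,"tz":0.1,"roll":0,"jaw":0},{"tx":0,"ty":0,"tz":0,"roll":0,"jaw":0}]'
python3 -c "
from h import *
print(read_state()['force'])"
```

```text
time_s: 25.65
time_s: 26.45
time_s: 27.25
time_s: 28.05
position: [0.6037, 0.2566, 0.3166]
tcp_rot: [[0.183, 0.983, -0.001], [0.983, -0.183, -0.0], [-0.0, -0.001, -1.0]]
force: [-0.4, -0.3, -7.9]
opening: 0.289
grasp_force: 30.0
time_s: 28.65
position: [0.6038, 0.2566, 0.3096]
tcp_rot: [[0.183, 0.983, 0.0], [0.983, -0.183, -0.0], [-0.0, 0.0, -1.0]]
force: [-0.3, -0.3, -7.0]
opening: 0.289
grasp_force: 30.0
[-0.26927468 -0.33952077 -6.97996733]
```

```bash

python3 -m jog '[{"tx":0,"ty":0,"tz":0.1,"roll":0,"jaw":0},{"tx":0,"ty":0,"tz":0.1,"roll":0,"jaw":0}]' | grep -E 'time|pos|force:'
python3 -m jog '[{"tx":0,"ty":0,"tz":0.05,"roll":0,"jaw":0},{"tx":0,"ty":0,"tz":0.05,"roll":0,"jaw":0}]'| grep -E 'time|pos|force:'
python3 -m jog '[{"tx":0,"ty":0,"tz":0.05,"roll":0,"jaw":0},{"tx":0,"ty":0,"tz":0,"roll":0,"jaw":0}]'| grep -E 'time|pos|force:'
python3 -m jog '[{"tx":0,"ty":0,"tz":0.05,"roll":0,"jaw":0},{"tx":0,"ty":0,"tz":0,"roll":0,"jaw":0}]'| grep -E 'time|pos|force:'
```

```text
time_s: 28.85
position: [0.6039, 0.2566, 0.3076]
force: [-0.0, 0.4, -6.9]
grasp_force: 30.0
time_s: 29.05
position: [0.6039, 0.2569, 0.3069]
force: [-0.6, 1.1, -4.8]
grasp_force: 30.0
time_s: 29.25
position: [0.6041, 0.2569, 0.3069]
force: [-0.4, 1.4, -2.4]
grasp_force: 30.0
time_s: 29.45
position: [0.6041, 0.257, 0.3068]
force: [-2.4, 0.9, 0.4]
grasp_force: 30.0
```

It's seated: contact at z = 0.307 and the load is now on the plate. Releasing and withdrawing straight up.

```bash

python3 -m jog '[{"tx":0,"ty":0,"tz":0,"roll":0,"jaw":0.4},{"tx":0,"ty":0,"tz":0,"roll":0,"jaw":0.5},{"tx":0,"ty":0,"tz":0,"roll":0,"jaw":0.8},{"tx":0,"ty":0,"tz":0,"roll":0,"jaw":1},{"tx":0,"ty":0,"tz":0,"roll":0,"jaw":1},{"tx":0,"ty":0,"tz":0,"roll":0,"jaw":1},{"tx":0,"ty":0,"tz":0,"roll":0,"jaw":1},{"tx":0,"ty":0,"tz":0,"roll":0,"jaw":1}]'
python3 -m jog '[{"tx":0,"ty":0,"tz":0,"roll":0,"jaw":1},{"tx":0,"ty":0,"tz":0,"roll":0,"jaw":1},{"tx":0,"ty":0,"tz":0,"roll":0,"jaw":1},{"tx":0,"ty":0,"tz":0,"roll":0,"jaw":1},{"tx":0,"ty":0,"tz":-0.3,"roll":0,"jaw":1},{"tx":0,"ty":0,"tz":-0.6,"roll":0,"jaw":1},{"tx":0,"ty":0,"tz":-1,"roll":0,"jaw":1},{"tx":0,"ty":0,"tz":-1.5,"roll":0,"jaw":1}]'
python3 -m jog '[{"tx":0,"ty":0,"tz":-2,"roll":0,"jaw":1},{"tx":0,"ty":0,"tz":-3,"roll":0,"jaw":1},{"tx":0,"ty":0,"tz":-3,"roll":0,"jaw":1},{"tx":0,"ty":0,"tz":-2,"roll":0,"jaw":1},{"tx":0,"ty":0,"tz":0,"roll":0,"jaw":1},{"tx":0,"ty":0,"tz":0,"roll":0,"jaw":1}]'
python3 - <<'E'
from h import *
d=cam("scene");s=read_state();np.set_printoptions(precision=1,suppress=True)
for t,h in [("grip",.305),("basket",.055),("basket_cm",.108)]:
    print(t,[(np.round(a["point"],1),round(a["p"],2)) for a in landmark_of("scene",t)[:1]],"ideal",proj(d,np.array([.604,.2565,h])))
w=cam("wrist");print(s["force"],s["time_s"])
a=cv2.resize(d["img"][80:270,240:440],(400,380),interpolation=cv2.INTER_CUBIC);b=cv2.resize(w["img"],(400,300))
cv2.imwrite("pics/end.png",np.hstack([a,np.vstack([b,np.zeros((80,400,3),np.uint8)])])[...,::-1])
E
```

```text
time_s: 30.25
position: [0.604, 0.2565, 0.3055]
tcp_rot: [[0.183, 0.983, 0.0], [0.983, -0.183, -0.0], [-0.0, 0.0, -1.0]]
force: [-0.1, -0.4, 0.1]
opening: 0.933
grasp_force: 0.0
time_s: 31.05
position: [0.6036, 0.2566, 0.3399]
tcp_rot: [[0.183, 0.983, -0.001], [0.983, -0.183, -0.0], [-0.0, -0.001, -1.0]]
force: [0.1, 0.2, -1.1]
opening: 1.0
grasp_force: 0.0
time_s: 31.65
position: [0.6037, 0.2566, 0.4399]
tcp_rot: [[0.183, 0.983, 0.001], [0.983, -0.183, 0.0], [0.0, 0.001, -1.0]]
force: [0.1, -0.4, 0.6]
opening: 1.0
grasp_force: 0.0
grip [(array([153.4, 334.1]), 0.94)] ideal [152.6 336.9]
basket [(array([203.5, 330.2]), 0.95)] ideal [204.8 331.8]
basket_cm [(array([196.8, 336.6]), 0.73)] ideal [194.7 332.7]
[ 0.  -0.7 -0.2] 31.7
```

View pics/end.png

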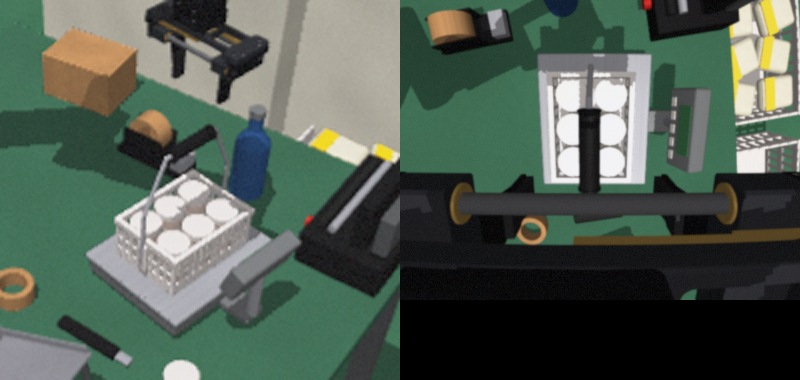

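The basket stands upright, square and central on the plate with all six jars in place. The gripper is open and well clear above it, and the landmarks are within about 3 px of ideal.

```bash
python3 -c "
from rig import hand_in
print(hand_in())"
```

```text
the job is handed in; nothing more can be done
None
```

The basket was lifted by its grip, steadied in the air, held still over the plate for more than 3 s and set down square on the middle; I let go and handed the job in at about 32 s, but the hand-in call returned no verdict.

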